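Hardness check of a moulded test coupon

ROBOT

A 6-joint arm with a two-finger parallel gripper is mounted at the origin on a cart in front of the work surface, level with it; the furniture and walls round the work are solid. World frame = base frame: x ahead of the robot, y to its left, z up, the work surface at z = 0. Lengths are in m, angles in rad, forces in N, time in s.
With the tool pointing down it reaches from about 0.275 to 0.825 m from the base axis. Payload 4.9 kg.
Tool frame: the origin (TCP) lies at the very end of the fingers, on their centre line; the grasp point (between the pads) lies hold_point_z behind it (hold_point_z is the distance from the TCP to the grasp point, in m); z points along the fingers, y is the direction in which the jaws open and shut (so a half turn about z gives the same grasp; the last joint's range is limited). The gripper opens to 85 mm and grips with 20 to 120 N. Pads are 22 mm wide; open, the fingers measure 114 mm over their backs; the gripper's body (76 mm by 85 mm) begins 54 mm behind the grasp point. The pads swing forward as they close: fully open they stand 13 mm farther back than shut.
Start: joints at [1.048, 0.326, -0.193, 1.052, 0, 1.437], TCP at [0.208, 0.509, 0.231] pointing down, gripper open.
Joint ranges: [-2.65, 2.65], [-0.97, 1.79], [-1.3, 1.35], [-1.93, 2.1], [-1.47, 1.37], [-3.14, 3.14]. Speed limits (rad/s): [2.57, 2.57, 3.14, 3.14, 3.14, 3.14].

INTERFACE

Orientations are given as [roll, pitch, yaw] about the fixed x, y, z axes, in that order (R = Rz(yaw) Ry(pitch) Rx(roll)).
In Python, from cell import * gives the robot as it stands.
- The arm moves only by the shell command python3 -m pendant 'ROWS'. ROWS is JSON, a list of rows, each a list of 5 numbers: the shift along the tool's x, y, z in m, then the turn about the tool's z in rad, then the closure in counts, from 0 (fully open) to 255 (shut). A call has 1 to 8 rows; each row shifts and turns the commanded pose from where the row before left it, along the tool's axes as they then stand; what a row does not reach is not made up. A row lasts 1/8 s, in which the tool goes at most 62.5 mm and 10.7 degrees, less where a joint would pass 70% of its speed; a pose out of reach is approached as far as the arm can. A call with a gripper value outside its range is refused whole. The fingers move at their own pace and stop on an object; the grip force is fixed at half the most. Time passes only in rows, so rows that do not move let the fingers close. It gives the time, the measured TCP pose, the force and the opening at its end, in the units of the state.
- read_state(): the state, without advancing time (a new reading comes with each control period).
- read_camera(name): name is "scene" or "top"; returns a dict with "image" (420x560x3 uint8, red, green, blue), "range_z" (420x560 float32, m along the optical axis (not along the pixel's ray), 0 where there is no reading), "intrinsics" (3x3 intrinsics, pixels), "k1" (the pictures are not rectified: a ray, as slopes to the right and down, at radius r is drawn at 1 + k1 r^2 times it, then the intrinsics apply), "T" (4x4, takes a point from camera to world coordinates). Camera axes: x right, y down, z forward; pixel columns grow to the right and rows downward; lengths in m; the calibration is good to about 2 mm. A picture is of the moment at which its call begins.
- sign_off(): hands the job in, once; it reports no verdict.
The state is a dict: "time": time; "joint_pos": joint angles; "dq": joint speeds; "effort": joint torques, N m; "tcp_pos": TCP position; "tcp_rot": TCP orientation; "force": force on the tool from outside, world axes, zero at the start; "wrist_torque": the same for the moment, N m; "grip_width": finger opening in m.
Only numpy, scipy, OpenCV 4.12 (cv2) and the standard library are available. Lean on these libraries where they do the work, as an engineer would, in place of code of your own. Each camera call takes 0.05 s, during which the arm holds its last target.

TASK

Take a hardness reading of the moulded test coupon. First lift the loose cover off the coupon holder and set it down on the table, knob up and well clear of the holder; then take the pencil-shaped hardness tester out of its rest and hold it upright on the coupon, its foot inside the drawn ring, pressing gently until the spring foot is about half way in (4 of its 8 mm, where the dark line round its neck meets the nose). Finish still holding it pressed there in the gripper; the coupon stays in its pocket, and leave the caliper, gauge blocks, spare die, tweezers and swab jar as they are.

Things in the scene. Friction and masses are not known exactly. Their poses are not given: they have to be found in the camera images.
- holder: Coupon holder, fixed to the table: aluminium plate 110 x 125 x 10 mm (own x by y) with a raised steel frame 60 x 76 mm on it, up to z = 16 mm, round a 38 x 53 mm pocket (floor at z = 10 mm) that takes the coupon. Origin: centre of its underside on the table; z up
- cover: Loose grey cover, an upside-down tray 74 x 90 mm (own x by y), 22 mm high, 4 mm walls, open below, with a round black knob on top (20 mm across, 24 mm tall, its top 46 mm above the cover's lower rim). 120 g, give or take. It stands over the frame and coupon on the holder's plate, about 3 mm of play all round. Origin: centre of its lower rim; z up through the knob
- cover_knob (a point): Centre of the cover's knob, 36 mm above the cover's lower rim: where to grip it
- coupon: Brown moulded test coupon, a slab 35 x 50 x 12 mm (own x by y by z), lying loose in the holder's pocket under the cover, its top 6 mm above the frame. Origin: centre of its underside; z up
- ring (a point): Centre of the white ring drawn on the coupon's top face (24 mm inside diameter), 9 mm from the coupon's centre along its own +y; three small dents of earlier readings lie at the other end
- rest: Rest for the tester, fixed to the table: foot plate 95 x 85 mm, rear column, and a level shelf 82 x 66 mm (own x by y) whose top is 70 mm above the table, with a 30 mm through hole in which the tester hangs by its collar. Origin: on the table under the hole's centre; z up
- tester: Pencil-shaped hardness tester, upright and round, about 190 g: a black grip 28 mm across that runs from 4 to 66 mm above the origin (grip it from above, on its upper half), a finger collar 38 mm across and 4 mm thick from the origin up, below it a steel nose 24 mm across that ends 42 mm below the origin, and the spring foot below that. To take it out, lift it straight up by at least 65 mm. Origin: on its axis at the underside of the collar; z along the axis, from foot to top
- foot_face (a point): Centre of the flat face of the tester's foot (14 mm across): 56 mm below the tester's origin while the foot is out, 52 mm when it is half in
- tester_foot (a joint): How far the spring foot is pushed in: 0 = out, 0.004 = half in (line on its neck meets the nose), 0.008 m = at its stop. It takes about 4 N to start moving and 0.8 N more for each mm (7 N at half way); the tester's own weight does not push it in
- caliper: Steel caliper lying flat, 215 mm long; leave it
- gauge_block: Steel gauge block 9 x 30 mm, 35 mm tall, standing; leave it
- small_block: Steel gauge block 9 x 30 mm, 20 mm tall, standing; leave it
- spare_die: Grey block with three holes, 30 x 40 x 20 mm; leave it
- tweezers: Black tweezers lying flat, 124 mm long; leave them
- swab_jar: Clear jar of swabs, 52 mm across, 100 mm tall with the swabs; leave it
- collar_a: Flat orange-brown collar, 26 mm across, 10 mm high, stuck to the table; keep the cover off it
- collar_b: Another such collar beside it
Not all that is in view belongs to the job. Leave any purple look-alike of the tester alone.

How it is judged:
By the outcome, as a careful person would: the job done as asked, in the order asked, and still so for the second after the job is handed in, while the arm keeps its last pose, push and grip.
It also fails if it takes over 64 s, if anything falls off the work surface, if the arm or the gripper's body presses on something with over 40 N, if the wrist force passes 120 N, or if a joint passes its speed limit or range.

## Working session

There is one attempt and no reset: what is moved stays moved. The work goes in short steps, Python scripts to look and compute and a shell command to move; the robot and the scene stay as the last step left them, time stands still between calls to the robot, and variables do not carry over. Pictures are saved under pics/ and viewed, and the job is handed in when it is done.

```bash
ls; mkdir -p pics; python3 - <<'E'
from cell import *
import cv2,numpy as np
s=read_state()
for k,v in s.items(): print(k,v)
import cell; print([n for n in dir(cell) if n[0]!='_'])
try: print(hold_point_z)
except Exception as e: print(e)
for n in("scene","top"):
    c=read_camera(n); np.savez(f"{n}0.npz",**c); cv2.imwrite(f"pics/{n}0.png",cv2.resize(c["image"][:,:,::-1],(784,588),interpolation=cv2.INTER_CUBIC)); print(n,c["intrinsics"],c["k1"],c["T"])
E
```

```text
pics
time 0.0
joint_pos [ 1.04776271e+00  3.26922661e-01 -1.93619657e-01  1.05202534e+00
 -1.18336588e-05  1.43662412e+00]
dq [-1.78564890e-04  1.63691054e-03 -1.95663650e-03  1.03540601e-03
  2.56873571e-04  2.16275393e-05]
effort [ 1.30285694e-03 -4.43395400e+01  2.62444299e+01  1.52886490e-02
  2.18022265e-04  1.98888483e-05]
tcp_pos [0.20819494 0.50841239 0.23049984]
tcp_rot [-3.13983566e+00 -2.25223185e-04  2.75273106e+00]
force [ 0.78780049  0.34969431 -0.03491975]
wrist_torque [-0.0137255   0.01061808 -0.03102429]
grip_width 0.08551019421706296
['PlanningError', 'hold_point_z', 'read_camera', 'read_state', 'sign_off']
0.0187
scene [[490.58495032   0.         284.61723881]
 [  0.         490.58495032 207.27564258]
 [  0.           0.           1.        ]] -0.15397799035168983 [[ 0.75170126 -0.26028777  0.60596658 -0.29198851]
 [-0.65909404 -0.32887411  0.67634079 -0.93880477]
 [ 0.02324348 -0.90779519 -0.4187692   0.59949136]
 [ 0.          0.          0.          1.        ]]
top [[488.12211864   0.         281.04475654]
 [  0.         488.12211864 214.53972007]
 [  0.           0.           1.        ]] -0.05468441132004666 [[-0.02641695 -0.98311324  0.18108147  0.23825813]
 [-0.99956641  0.02362111 -0.01757923 -0.08075861]
 [ 0.01300503 -0.18146735 -0.98331097  1.26205603]
 [ 0.          0.          0.          1.        ]]
```

View pics/scene0.png

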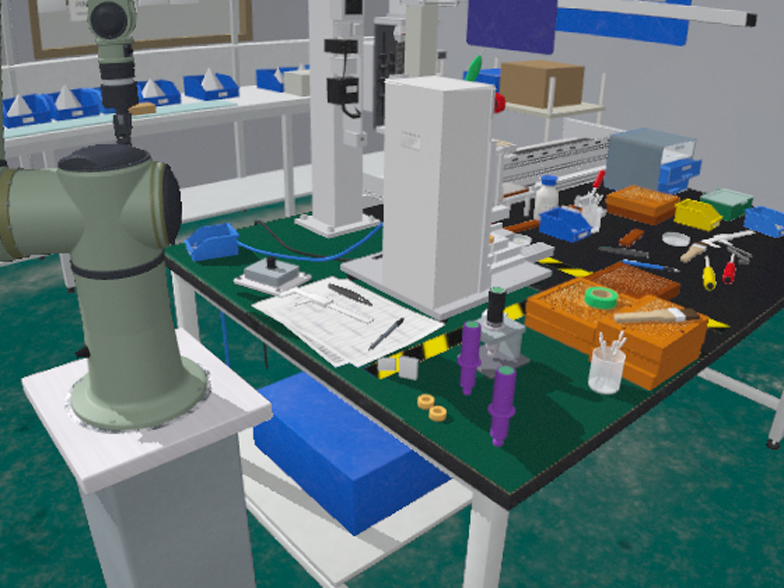

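View pics/top0.png

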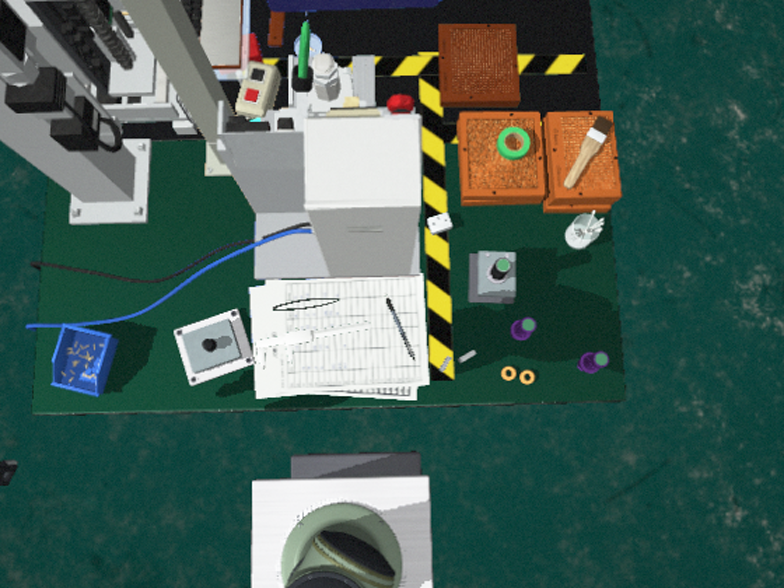

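```bash
cat > h.py <<'E'
import numpy as np, cv2
from cell import *
def load(f): return dict(np.load(f))
def ray(c,u,v):
    K=c["intrinsics"]; d=np.array([(u-K[0,2])/K[0,0],(v-K[1,2])/K[1,1]]); k=float(c["k1"])
    p=cv2.undistortPoints(np.array([[[u,v]]],float),K,np.array([k,0,0,0,0.]))[0,0]
    T=c["T"]; return T[:3,3],T[:3,:3]@np.array([p[0],p[1],1.])
def onz(c,u,v,z):
    o,d=ray(c,u,v); return o+d*(z-o[2])/d[2]
def atr(c,u,v):
    o,d=ray(c,u,v); return o+d*c["range_z"][int(round(v)),int(round(u))]
def proj(c,P):
    T=c["T"]; q=T[:3,:3].T@(np.array(P)-T[:3,3]); p,_=cv2.projectPoints(q.reshape(1,1,3),np.zeros(3),np.zeros(3),c["intrinsics"],np.array([float(c["k1"]),0,0,0,0.])); return p[0,0]
def tri(c1,p1,c2,p2):
    o1,d1=ray(c1,*p1);o2,d2=ray(c2,*p2);d1=d1/np.linalg.norm(d1);d2=d2/np.linalg.norm(d2)
    s=np.linalg.lstsq(np.c_[d1,-d2],o2-o1,rcond=None)[0]
    a=o1+d1*s[0];b=o2+d2*s[1]; return (a+b)/2,np.linalg.norm(a-b)
def crop(c,u0,v0,u1,v1,s,f):
    cv2.imwrite(f,cv2.resize(c["image"][v0:v1,u0:u1,::-1],None,fx=s,fy=s,interpolation=cv2.INTER_NEAREST))
E
python3 - <<'E'
from h import *
t=load("top0.npz");s=load("scene0.npz")
a=cv2.resize(t["image"][210:290,110:190,::-1],None,fx=5,fy=5,interpolation=0)
b=cv2.resize(t["image"][165:245,320:400,::-1],None,fx=5,fy=5,interpolation=0)
cv2.imwrite("pics/c1.png",np.hstack([a,b]))
a=cv2.resize(s["image"][170:220,160:240,::-1],None,fx=5,fy=5,interpolation=0)
b=cv2.resize(s["image"][200:280,310:390,::-1],None,fx=5,fy=5,interpolation=0)
a=np.vstack([a,np.zeros((150,400,3),np.uint8)])
cv2.imwrite("pics/c2.png",np.hstack([a,b]))
E
```

```text
(no output)
```

View pics/c1.png

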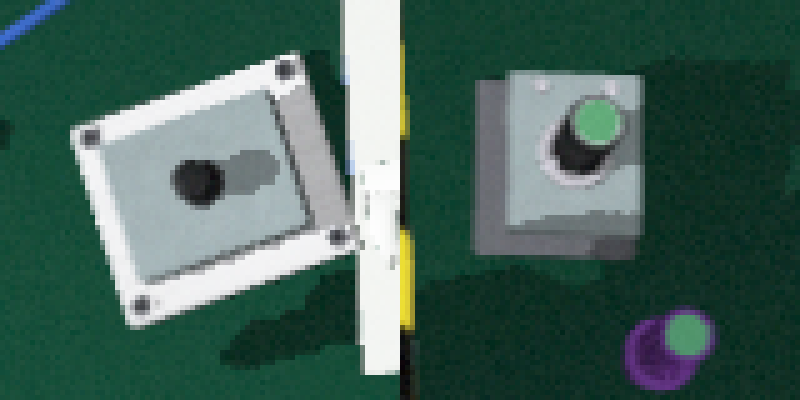

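View pics/c2.png

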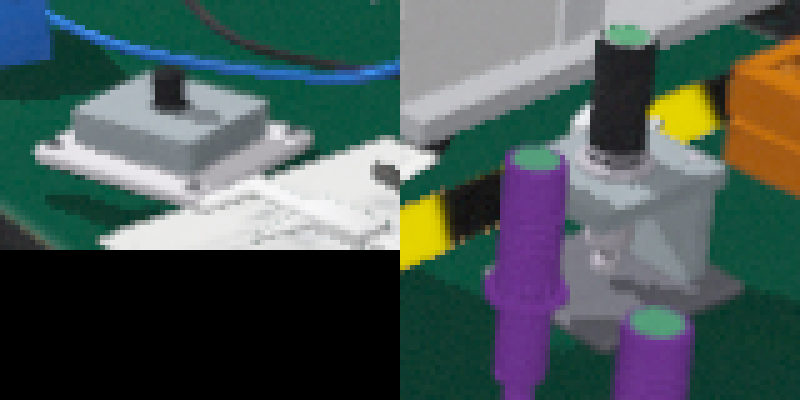

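```bash
python3 - <<'E'
from h import *
t=load("top0.npz");s=load("scene0.npz")
def cen(c,box,f):
    u0,v0,u1,v1=box; im=c["image"][v0:v1,u0:u1].astype(int); m=f(im[...,0],im[...,1],im[...,2]).astype(np.uint8)
    n,l,st,ce=cv2.connectedComponentsWithStats(m); i=1+np.argmax(st[1:,4]); return ce[i]+[u0,v0],st[i]
green=lambda r,g,b:(g>120)&(g-r>35)&(g-b>15)
blk=lambda r,g,b:(r<45)&(g<45)&(b<45)
pt,_=cen(t,(340,175,380,200),green);ps,_=cen(s,(425,200,448,215),green)
print("tester top",pt,ps,tri(t,pt,s,ps),onz(t,*pt,.136),onz(s,*ps,.136),atr(t,*pt))
kt,st=cen(t,(140,238,158,254),blk);print("knob",kt,st,onz(t,*kt,.050),atr(t,*kt))
ks,st=cen(s,(185,180,202,195),blk);print(ks,st,onz(s,*ks,.044),tri(t,kt,s,ks))
# cover top quad & plate corners
for n,(a,b) in dict(Lup=(90,137),Rup=(285,69),Rlo=(338,237),Llo=(142,305)).items():
    print(n,onz(t,110+a/5,210+b/5,.010))
for n,(a,b) in dict(tl=(103,148),tr=(268,92),br=(310,222),bl=(148,277)).items():
    print("cover",n,onz(t,110+a/5,210+b/5,.032))
for n,(a,b) in dict(tl=(510,72),tr=(643,77),bl=(508,226),br=(640,234)).items():
    print("shelf",n,onz(t,320+(a-400)/5,165+b/5,.070))
# whole objects in top full px (784 scale /1.4)
for n,(a,b,z) in dict(purp1=(516,335,0),p1top=(528,325,.136),purp2=(586,366,0),p2top=(602,357,.136),ca=(509,373,.01),cb=(527,377,.01),blue=(85,358,.03),blueR=(117,340,.05),gb=(445,363,.035),gb2=(468,355,.02),die=(439,222,.02),jar=(585,232,.05),papL=(250,340,0),papBL=(257,396,0),edgeL=(35,410,0),edgeR=(622,400,0),calR=(370,322,0),calL=(258,345,0),boxfront=(420,272,0),cable=(150,318,0),pen=(400,328,0)).items():
    P=onz(t,a/1.4,b/1.4,z); print(n,P.round(3),atr(t,a/1.4,b/1.4).round(3))
E
```

```text
tester top [359.         188.86206897] [432.78481013 210.4556962 ] (array([ 0.56147869, -0.36118664,  0.12362876]), np.float64(0.1730263714607041)) [ 0.50324122 -0.28785974  0.136     ] [ 0.63431049 -0.41474073  0.136     ] [ 0.50383776 -0.28832597  0.13346497]
knob [150.25641026 245.69230769] [ 6  4  8  8 39] [0.39022305 0.22623159 0.05      ] [0.38982836 0.22543426 0.05314798]
[193.21428571 187.85714286] [ 6  5  6  6 28] [0.39052631 0.22809284 0.044     ] (array([0.39073287, 0.22789108, 0.04402144]), np.float64(0.0005604947683207268))
Lup [0.4181683  0.29473156 0.01      ]
Rup [0.45148311 0.19388199 0.01      ]
Rlo [0.36335915 0.1653253  0.01      ]
Llo [0.33077944 0.26555815 0.01      ]
cover tl [0.40920893 0.28131874 0.032     ]
cover tr [0.43605065 0.19756658 0.032     ]
cover br [0.36907854 0.17524768 0.032     ]
cover bl [0.34315733 0.25675978 0.032     ]
shelf tl [ 0.5442493  -0.25828202  0.07      ]
shelf tr [ 0.54017429 -0.3256247   0.07      ]
shelf bl [ 0.4651549  -0.25334711  0.07      ]
shelf br [ 0.45951893 -0.31928436  0.07      ]
purp1 [ 0.399 -0.331  0.   ] [ 0.391 
[... 300 characters left out ...]
 0.47  0.007]
blueR [0.401 0.395 0.05 ] [0.408 0.414 0.   ]
gb [ 0.347 -0.192  0.035] [ 0.349 -0.194  0.022]
gb2 [ 0.362 -0.236  0.02 ] [ 0.361 -0.234  0.036]
die [ 0.616 -0.193  0.02 ] [ 0.617 -0.194  0.015]
jar [ 0.582 -0.461  0.05 ] [ 0.596 -0.476  0.   ]
papL [0.402 0.165 0.   ] [0.402 0.165 0.001]
papBL [0.299 0.151 0.   ] [ 0.299  0.151 -0.001]
edgeL [0.281 0.562 0.   ] [0.281 0.559 0.006]
edgeR [ 0.273 -0.521  0.   ] [ 0.273 -0.523 -0.006]
calR [ 0.431 -0.058  0.   ] [ 0.429 -0.059  0.01 ]
calL [0.393 0.15  0.   ] [0.391 0.148 0.012]
boxfront [ 0.524 -0.155  0.   ] [ 0.517 -0.153  0.033]
cable [0.448 0.354 0.   ] [ 0.449  0.356 -0.006]
pen [ 0.418 -0.114  0.   ] [ 0.416 -0.114  0.014]
```

Candidates for the tester: black grip hanging in the rest (top px 359,189), and purple look-alikes (top px 375,234 and 425,257). I choose the black one in the rest, which the close crop confirms (black grip, collar on the grey shelf). For the cover there is only one: the grey tray with the black knob (top px 150,246).

```bash
python3 -m pendant '[[0,0,0,-0.13,0],[0,0,0,-0.13,0],[0,0,0,-0.129,0],[0,0,0,0,0]]'; python3 - <<'E'
from h import *
t=load("top0.npz");s=load("scene0.npz")
print(tri(t,(359.,188.9),s,(355.6,207)),onz(s,355.6,207,.136))
print(onz(t,575/1.4,300/1.4,0), read_state()["joint_pos"])
E
```

```text
time: 0.6
tcp_pos: [0.2083, 0.5087, 0.2309]
tcp_rot: [-3.141, -0.0, 3.14]
force: [-0.1, 1.0, -0.3]
grip_width: 0.0855
(array([ 0.50471536, -0.2893035 ,  0.13594679]), np.float64(0.004060553979640001)) [ 0.50703931 -0.28990057  0.136     ]
[ 0.4631036  -0.44680128  0.        ] [ 1.04778478e+00  3.26605662e-01 -1.93095749e-01  1.05201300e+00
  1.27196613e-05  1.04911627e+00]
```

```bash
python3 -m pendant '[[-0.0304,-0.0468,0,0,0],[-0.0304,-0.0468,0,0,0],[-0.0304,-0.0468,0,0,0],[-0.0304,-0.0468,0,0,0],[-0.0304,-0.0468,0,0,0],[-0.0304,-0.0468,0,0,0],[0,0,0,0,0],[0,0,0,0,0]]'
```

```text
time: 1.6
tcp_pos: [0.3907, 0.2282, 0.2312]
tcp_rot: [3.141, -0.001, 3.14]
force: [-0.3, 0.5, -0.4]
grip_width: 0.0852
```

Down to TCP z ≈ 0.036.

```bash
python3 -m pendant '[[0,-0.0005,0.05,0,0],[0,0,0.05,0,0],[0,0,0.05,0,0],[0,0,0.03,0,0],[0,0,0.015,0,0],[0,0,0,0,0],[0,0,0,0,0]]'; python3 - <<'E'
from h import *
for n in("scene","top"):
    c=read_camera(n); np.savez(f"{n}1.npz",**c)
t=load("top1.npz");s=load("scene1.npz")
a=cv2.resize(t["image"][210:290,110:190,::-1],None,fx=5,fy=5,interpolation=0)
b=cv2.resize(s["image"][140:220,150:230,::-1],None,fx=5,fy=5,interpolation=0)
cv2.imwrite("pics/c3.png",np.hstack([a,b]))
E
```

```text
time: 2.48
tcp_pos: [0.3909, 0.2287, 0.0368]
tcp_rot: [3.141, 0.001, -3.14]
force: [1.1, -0.0, 0.0]
grip_width: 0.0848
```

View pics/c3.png

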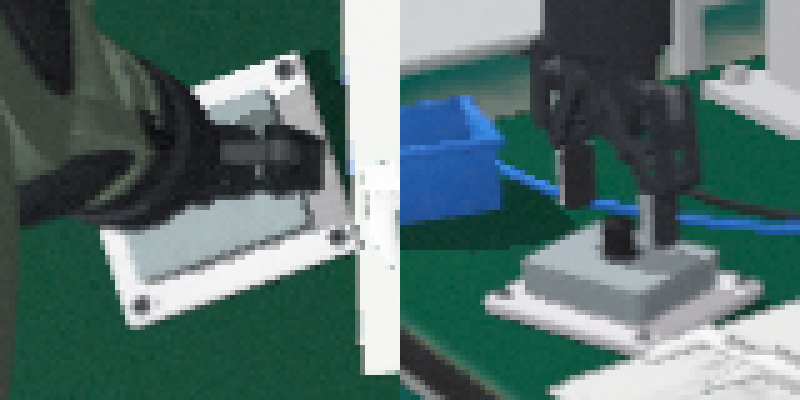

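The knob (crop ~(620,225)) sits midway between the two fingertips (575,205) and (660,245). Closing.

```bash
python3 -m pendant '[[0,-0.0005,0,0,128],[0,0,0,0,255],[0,0,0,0,255],[0,0,0,0,255],[0,0,0,0,255],[0,0,0,0,255]]'
```

```text
time: 3.32
tcp_pos: [0.3912, 0.2274, 0.0367]
tcp_rot: [3.141, 0.0, -3.142]
force: [-1.2, -0.2, 5.2]
grip_width: 0.0177
```

```bash
python3 -m pendant '[[0,0,0,0,255],[0,0,-0.005,0,255],[0,0,-0.01,0,255],[0,0,-0.015,0,255],[0,0,-0.02,0,255],[0,0,0,0,255]]'
```

```text
time: 4.08
tcp_pos: [0.3923, 0.2277, 0.0878]
tcp_rot: [3.14, 0.003, -3.141]
force: [0.3, 0.3, -1.9]
grip_width: 0.0179
```

```bash
python3 -m pendant '[[0,0,-0.03,0,255],[0,0,-0.04,0,255],[0,0,-0.04,0,255],[0,0,-0.02,0,255],[0,0,0,0,255]]'; python3 - <<'E'
from h import *
for n in("scene","top"):
    c=read_camera(n); np.savez(f"{n}2.npz",**c)
t=load("top2.npz");s=load("scene2.npz")
a=cv2.resize(t["image"][210:290,110:190,::-1],None,fx=5,fy=5,interpolation=0)
b=cv2.resize(s["image"][140:220,150:230,::-1],None,fx=5,fy=5,interpolation=0)
cv2.imwrite("pics/c4.png",np.hstack([a,b]))
E
```

```text
time: 4.7
tcp_pos: [0.3918, 0.2275, 0.217]
tcp_rot: [3.141, 0.002, -3.141]
force: [-0.3, 0.1, -2.5]
grip_width: 0.0176
```

View pics/c4.png

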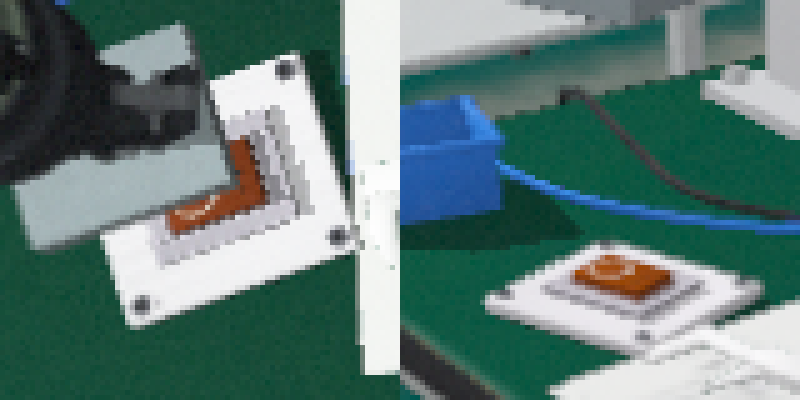

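The cover is held level and lifted. The coupon (crop ~(620,275)) stayed in its pocket, with its ring at ~(612,268). Now carry the cover over to the right.

```bash
python3 -m pendant '[[-0.003,-0.03,0,0,255],[-0.0057,-0.055,0,0,255],[-0.0057,-0.055,0,0,255],[-0.0057,-0.055,0,0,255],[-0.0057,-0.055,0,0,255],[-0.0057,-0.055,0,0,255],[-0.0057,-0.055,0,0,255],[0,0,0,0,255]]'
```

```text
time: 5.8
tcp_pos: [0.4279, -0.1359, 0.2146]
tcp_rot: [3.141, -0.002, 3.136]
force: [-0.1, 0.8, -0.5]
grip_width: 0.0175
```

```bash
python3 -m pendant '[[-0.0057,-0.055,0,0,255],[-0.0057,-0.055,0,0,255],[-0.0057,-0.055,0,0,255],[-0.0057,-0.055,0,0,255],[-0.0057,-0.055,0,0,255],[-0.003,-0.028,0,0,255],[0,0,0,0,255],[0,0,0,0,255]]'; python3 - <<'E'
from h import *
for n in("scene","top"):
    c=read_camera(n); np.savez(f"{n}3.npz",**c); cv2.imwrite(f"pics/{n}3.png",cv2.resize(c["image"][150:290,300:500,::-1],None,fx=4,fy=4,interpolation=0))
E
```

```text
time: 6.8
tcp_pos: [0.4596, -0.4337, 0.2149]
tcp_rot: [3.139, -0.002, -3.14]
force: [0.2, 0.4, -1.2]
grip_width: 0.0175
```

View pics/top3.png

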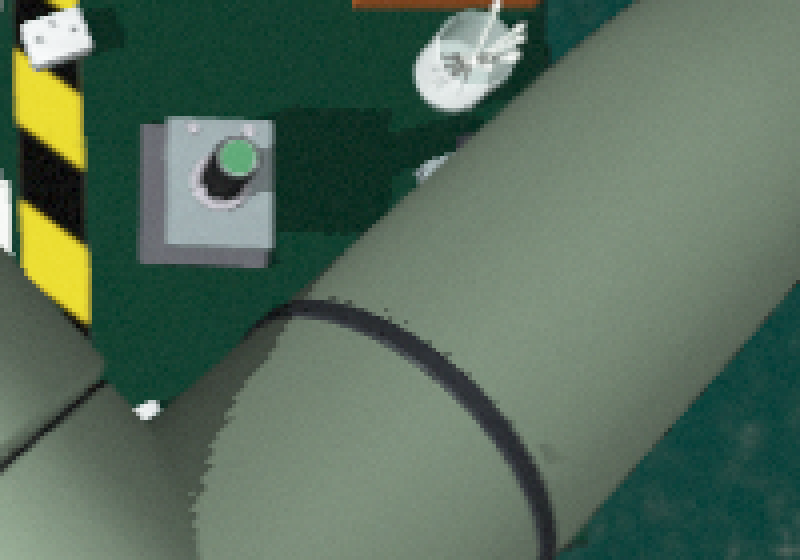

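View pics/scene3.png

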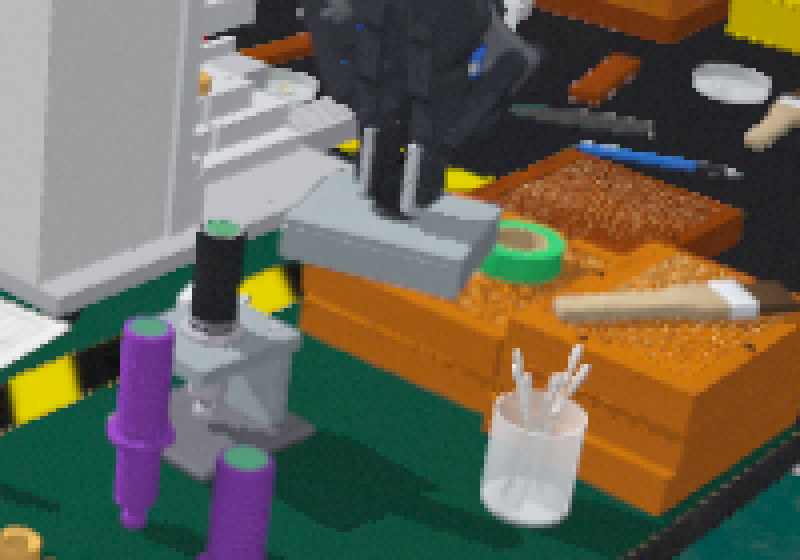

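```bash
python3 - <<'E'
from h import *
t=load("top3.npz");s=load("scene3.npz")
print(onz(s,300+530/4,150+505/4,.0),onz(t,300+450/4,150+85/4,0.0),onz(t,300+470/4,150+45/4,0.07))
print("purp1 base",onz(s,300+133/4,150+520/4,0), "foot plate right corner",onz(s,300+315/4,150+430/4,0),onz(t,300+266/4,150+266/4,0))
print("purp2 top",onz(s,300+246/4,150+458/4,.12))
E
```

```text
[ 0.59289704 -0.46610537  0.        ] [ 0.58075919 -0.46066649  0.        ] [ 0.58792772 -0.45461415  0.07      ]
purp1 base [ 0.40571728 -0.328458    0.        ] foot plate right corner [ 0.56307235 -0.33092338  0.        ] [ 0.45999981 -0.32856844  0.        ]
purp2 top [ 0.34588843 -0.44808733  0.12      ]
```

```bash
python3 -m pendant '[[0,0,0.04,0,255],[0,0,0.05,0,255],[0,0,0.04,0,255],[0,0,0.03,0,255],[0,0,0.015,0,255],[0,0,0.007,0,255],[0,0,0,0,255],[0,0,0,0,255]]'
```

```text
time: 7.9
tcp_pos: [0.4605, -0.4365, 0.0356]
tcp_rot: [-3.14, 0.001, -3.141]
force: [-0.1, 0.1, -1.8]
grip_width: 0.0182
```

```bash
python3 -m pendant '[[0,0,0.002,0,255],[0,0,0.001,0,255],[0,0,0,0,255],[0,0,0,0,255]]'
```

```text
time: 8.4
tcp_pos: [0.4598, -0.4358, 0.0313]
tcp_rot: [3.142, 0.0, -3.141]
force: [-1.2, 0.0, -1.8]
grip_width: 0.018
```

```bash
python3 -m pendant '[[0,0,0.0015,0,255],[0,0,0.0015,0,255],[0,0,0,0,255],[0,0,0,0,255]]'
```

```text
time: 8.9
tcp_pos: [0.4597, -0.4358, 0.0282]
tcp_rot: [3.142, -0.0, -3.141]
force: [-0.5, 0.2, -0.9]
grip_width: 0.0176
```

```bash
python3 -m pendant '[[0,0,0.001,0,255],[0,0,0,0,255],[0,0,0,0,255]]'
```

```text
time: 9.28
tcp_pos: [0.4598, -0.4358, 0.0273]
tcp_rot: [-3.142, -0.0, -3.141]
force: [0.0, 0.7, -1.6]
grip_width: 0.0178
```

```bash
python3 -m pendant '[[0,0,0.0008,0,255],[0,0,0,0,255],[0,0,0,0,255]]'
```

```text
time: 9.65
tcp_pos: [0.4598, -0.4359, 0.0268]
tcp_rot: [-3.141, 0.0, -3.141]
force: [0.8, -0.4, 1.7]
grip_width: 0.0178
```

Contact with the table. Releasing.

```bash
python3 -m pendant '[[0,0,0,0,200],[0,0,0,0,150],[0,0,0,0,130],[0,0,0,0,120],[0,0,0,0,120],[0,0,-0.02,0,120],[0,0,-0.04,0,120],[0,0,-0.05,0,100]]'
```

```text
time: 10.65
tcp_pos: [0.4591, -0.435, 0.1365]
tcp_rot: [3.14, -0.002, -3.141]
force: [0.4, -0.8, -0.4]
grip_width: 0.052
```

```bash
python3 -m pendant '[[0,0,-0.05,0,0],[-0.005,0.025,-0.05,0,0],[-0.018,0.06,0,0,0],[-0.02,0.05,0,0,0],[0,0.0121,0,0,0],[0,0,0,0,0]]'; python3 - <<'E'
from h import *
for n in("scene","top"):
    c=read_camera(n); np.savez(f"{n}4.npz",**c); cv2.imwrite(f"pics/{n}4.png",cv2.resize(c["image"][150:290,300:500,::-1],None,fx=4,fy=4,interpolation=0))
E
```

```text
time: 11.4
tcp_pos: [0.5027, -0.2883, 0.2366]
tcp_rot: [-3.141, -0.0, -3.14]
force: [1.0, -1.0, -0.3]
grip_width: 0.0851
```

View pics/top4.png

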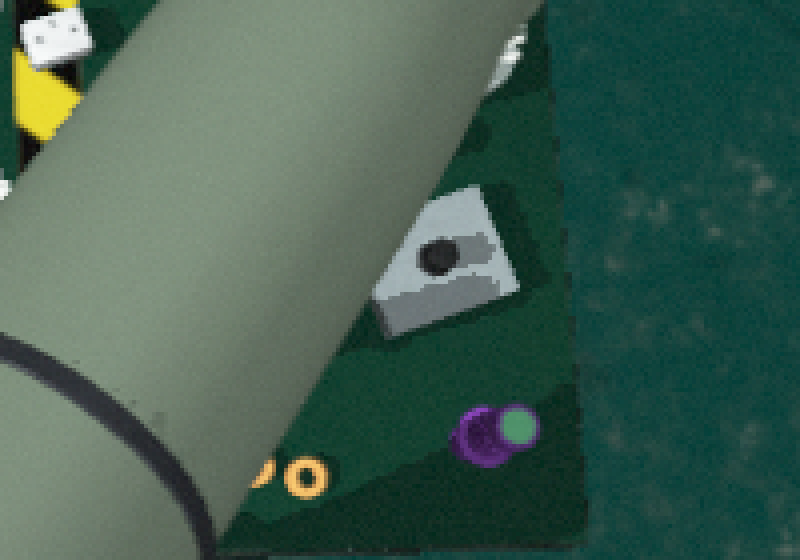

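View pics/scene4.png

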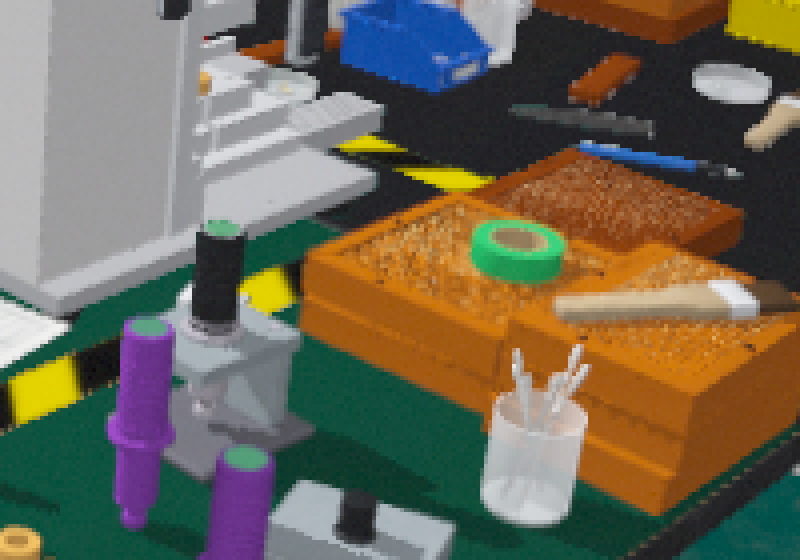

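```bash
python3 - <<'E'
from h import *
c=load("scene4.npz"); cv2.imwrite("pics/s4full.png",cv2.resize(c["image"][:,:,::-1],(784,588)))
print(proj(c,[.503,-.289,.237]),proj(c,[.503,-.289,.136]))
E
```

```text
[357.83676936 165.60563351] [354.13484753 207.33066171]
```

View pics/s4full.png

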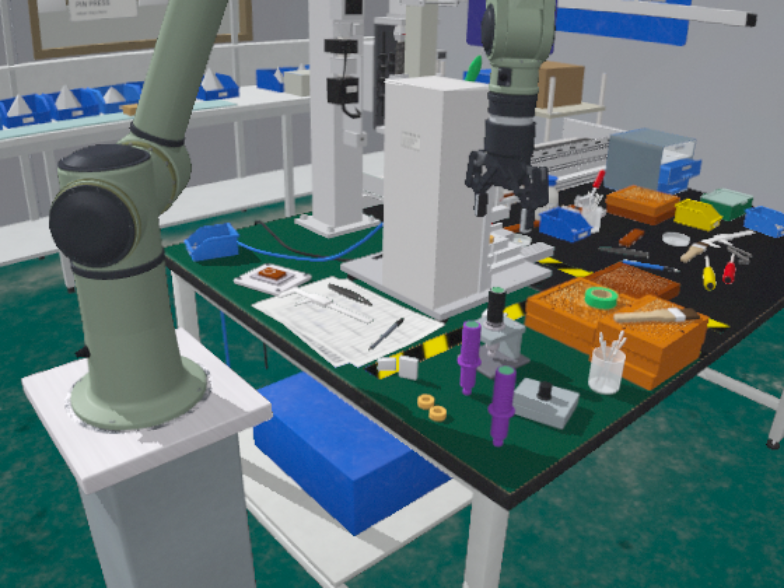

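The cover is on the table, knob up at (545,390). The gripper is centred above the black tester (497,295). Descending.

```bash
python3 -m pendant '[[-0.001,-0.0007,0.03,0,0],[0,0,0.04,0,0],[0,0,0.03,0,0],[0,0,0.02,0,0],[0,0,0.0165,0,0],[0,0,0,0,0],[0,0,0,0,0]]'; python3 - <<'E'
from h import *
for n in("scene","top"):
    c=read_camera(n); np.savez(f"{n}5.npz",**c)
t=load("top5.npz");s=load("scene5.npz")
a=cv2.resize(t["image"][165:245,320:400,::-1],None,fx=5,fy=5,interpolation=0)
b=cv2.resize(s["image"][180:260,320:400,::-1],None,fx=5,fy=5,interpolation=0)
cv2.imwrite("pics/c5.png",np.hstack([a,b]))
E
```

```text
time: 12.38
tcp_pos: [0.5041, -0.2903, 0.1007]
tcp_rot: [-3.141, 0.001, 3.141]
force: [0.1, -0.3, 0.3]
grip_width: 0.0855
```

View pics/c5.png

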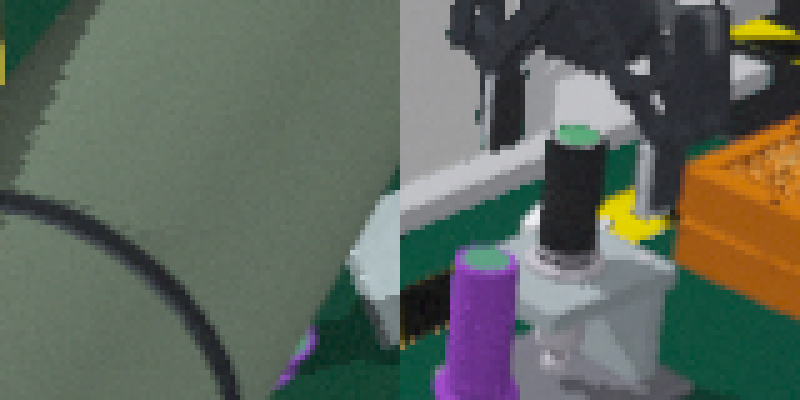

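Tips at crop (500,148) and (650,212); the midpoint coincides with the black grip (575,175). Closing and weighing before the lift.

```bash
python3 -m pendant '[[0,0,0,0,128],[0,0,0,0,255],[0,0,0,0,255],[0,0,0,0,255],[0,0,0,0,255],[0,0,0,0,255]]'
```

```text
time: 13.22
tcp_pos: [0.5039, -0.2896, 0.1003]
tcp_rot: [-3.141, 0.001, -3.141]
force: [-0.5, 0.8, 5.3]
grip_width: 0.0268
```

```bash
python3 -m pendant '[[0,0,-0.005,0,255],[0,0,-0.015,0,255],[0,0,-0.02,0,255],[0,0,-0.03,0,255],[0,0,-0.03,0,255],[0,0,-0.02,0,255],[0,0,0,0,255]]'; python3 - <<'E'
from h import *
for n in("scene","top"):
    c=read_camera(n); np.savez(f"{n}6.npz",**c)
t=load("top6.npz");s=load("scene6.npz")
a=cv2.resize(t["image"][165:245,320:400,::-1],None,fx=5,fy=5,interpolation=0)
b=cv2.resize(s["image"][150:230,320:400,::-1],None,fx=5,fy=5,interpolation=0)
cv2.imwrite("pics/c6.png",np.hstack([a,b]))
a=cv2.resize(t["image"][210:290,110:190,::-1],None,fx=5,fy=5,interpolation=0)
b=cv2.resize(s["image"][170:220,160:240,::-1],None,fx=5,fy=5,interpolation=0);b=np.vstack([b,np.zeros((150,400,3),np.uint8)])
cv2.imwrite("pics/c7.png",np.hstack([a,b]))
E
```

```text
time: 14.1
tcp_pos: [0.5047, -0.2903, 0.2223]
tcp_rot: [-3.139, 0.003, -3.141]
force: [0.8, 0.2, -1.5]
grip_width: 0.0267
```

View pics/c6.png

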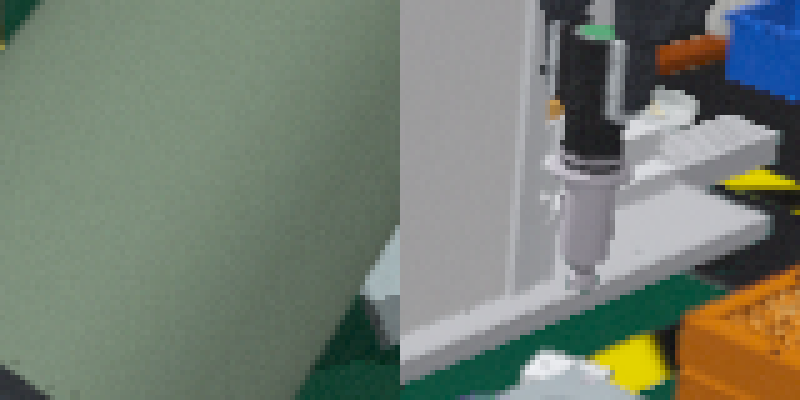

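View pics/c7.png

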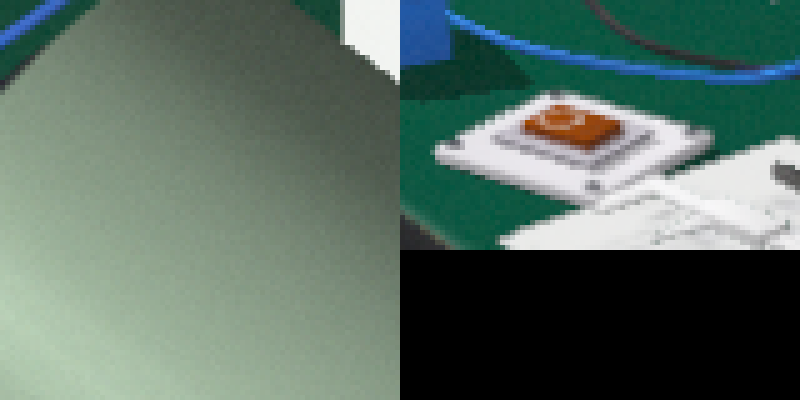

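```bash
python3 - <<'E'
from h import *
L=[]
for i in (3,4):
    t=load(f"top{i}.npz"); L.append(cv2.resize(t["image"][210:290,110:190,::-1],None,fx=5,fy=5,interpolation=0))
cv2.imwrite("pics/c8.png",np.hstack(L))
s=load("scene6.npz")
im=s["image"][185:205,180:210]; cv2.imwrite("pics/c9.png",cv2.resize(im[:,:,::-1],None,fx=24,fy=24,interpolation=0))
hsv=cv2.cvtColor(s["image"],cv2.COLOR_RGB2HSV)
print(onz(s,192.4,194,.022))
# tester axis in scene: top and foot
print([proj(s,[.5045,-.290,z]) for z in (.222-.030+.066,.222-.086)])
E
```

```text
[0.39056787 0.23496947 0.022     ]
[array([359.41662799, 156.53222406]), array([354.89873872, 207.30366149])]
```

View pics/c8.png

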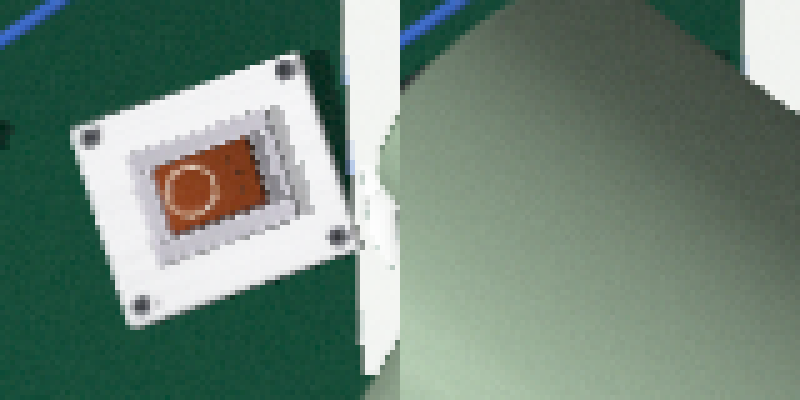

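View pics/c9.png

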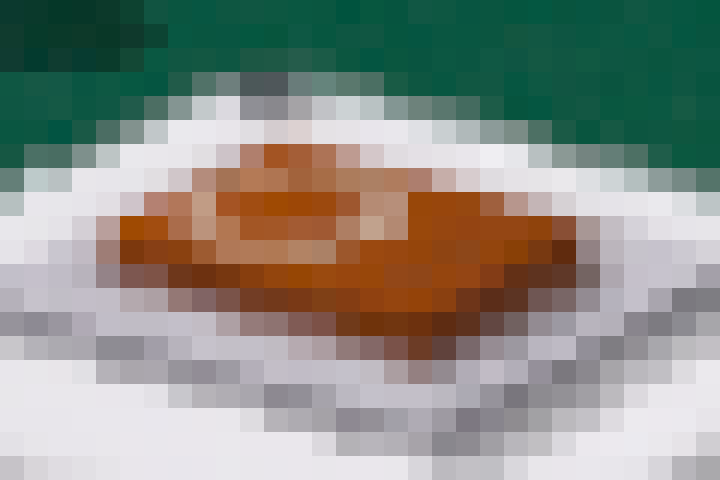

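```bash
python3 - <<'E'
from h import *
t=load("top3.npz");s=load("scene6.npz")
print(onz(t,147.7,247.7,.022),onz(s,191.9,193.5,.022),tri(t,(147.7,247.7),s,(191.9,193.5)))
im=t["image"][235:262,135:165].astype(int); r,g,b=im[...,0],im[...,1],im[...,2]
# coupon mask
m=((r-b>50)).astype(np.uint8); n,l,st,ce=cv2.connectedComponentsWithStats(m); i=1+np.argmax(st[1:,4]); c=cv2.minAreaRect(np.argwhere(l==i)[:,::-1].astype(np.float32)); print(c, onz(t,c[0][0]+135,c[0][1]+235,.022))
v=np.argwhere((l==i)&(b>70))[:,::-1]+[135,235]; print(len(v),cv2.fitEllipse(v.astype(np.float32)))
cv2.imwrite("pics/tst.png",cv2.resize(s["image"][150:215,340:375,::-1],None,fx=9,fy=9,interpolation=0))
E
```

```text
[0.38872518 0.23977479 0.022     ] [0.39138161 0.23913523 0.022     ] (array([0.38978727, 0.23898459, 0.02243782]), np.float64(0.0026081620095955095))
((16.400001525878906, 11.69999885559082), (13.597792625427246, 19.28989028930664), 71.56504821777344) [0.39107633 0.23033783 0.022     ]
44 ((147.48452758789062, 247.73214721679688), (9.75520133972168, 10.508000373840332), 94.71173095703125)
```

View pics/tst.png

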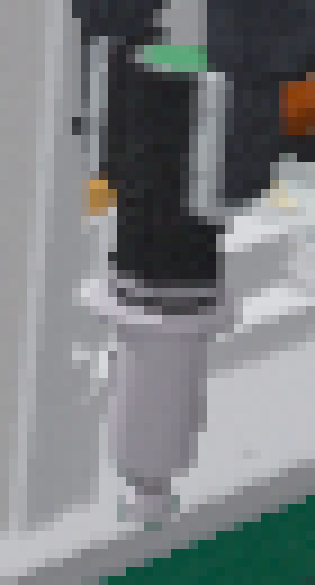

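```bash
python3 -m pendant '[[0.02,0.01,-0.02,0,255],[0.045,0.03,0,0,255],[0.04,0.04,0,0,255],[0.0107,0.055,0,0,255],[0,0.055,0,0,255],[0,0.055,0,0,255],[0,0.055,0,0,255],[0,0.055,0,0,255]]'
```

```text
time: 15.2
tcp_pos: [0.3869, 0.0671, 0.2391]
tcp_rot: [-3.142, -0.001, 3.141]
force: [2.0, 0.2, -0.8]
grip_width: 0.0264
```

```bash
python3 -m pendant '[[0,0.055,0,0,255],[0,0.055,0,0,255],[0,0.045,0,0,255],[0,0.0188,0,0,255],[0,0,0.04,0,255],[0,0,0.035,0,255],[0,0,0,0,255],[0,0,0,0,255]]'; python3 - <<'E'
from h import *
for n in("scene","top"):
    c=read_camera(n); np.savez(f"{n}7.npz",**c)
t=load("top7.npz");s=load("scene7.npz")
a=cv2.resize(t["image"][190:290,110:210,::-1],None,fx=4,fy=4,interpolation=0)
b=cv2.resize(s["image"][120:220,150:250,::-1],None,fx=4,fy=4,interpolation=0)
cv2.imwrite("pics/c10.png",np.hstack([a,b]))
E
```

```text
time: 16.2
tcp_pos: [0.3881, 0.2393, 0.1655]
tcp_rot: [3.142, 0.0, -3.142]
force: [0.7, 1.4, -1.4]
grip_width: 0.0264
```

View pics/c10.png

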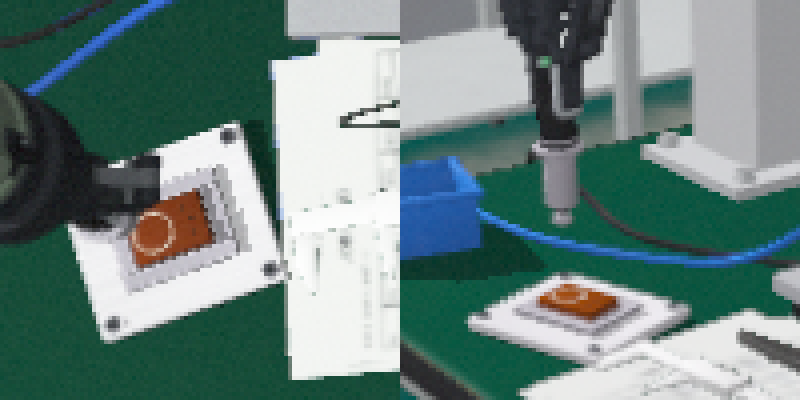

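```bash
python3 - <<'E'
from h import *
s=load("scene7.npz")
st=read_state(); p=st["tcp_pos"]; print(p)
P=lambda dz: proj(s,[p[0],p[1],p[2]+dz])
off=np.array([180,150])
for n,d in dict(collar=-.028,nosebot=-.072,foot=-.086,top=.036).items(): print(n,((P(d)-off+.5)*9).round(0))
im=s["image"][150:182,180:204,::-1]
cv2.imwrite("pics/tst2.png",cv2.resize(im,None,fx=18,fy=18,interpolation=0))
g=s["image"].astype(int)
# bright/grey mask vs green bg for rows
for v in range(154,177):
    row=g[v,180:204]; m=(row[:,0]>95)&(abs(row[:,0]-row[:,1])<40); ix=np.where(m)[0]+180
    print(v,ix.min() if len(ix) else None,ix.max() if len(ix) else None, (ix.mean() if len(ix) else 0))
z=[proj(s,[p[0],p[1],p[2]+d]) for d in np.linspace(-.03,-.086,8)]; print(np.array(z).round(1))
E
```

```text
[0.38893311 0.23957909 0.16628936]
collar [85. 64.]
nosebot [ 93. 192.]
foot [ 95. 233.]
top [  75. -129.]
154 195 203 199.0
155 184 203 193.5
156 183 197 191.71428571428572
157 183 195 188.91666666666666
158 180 193 187.72727272727272
159 180 193 188.44444444444446
160 180 193 188.44444444444446
161 186 193 189.5
162 186 193 189.5
163 186 193 189.5
164 186 193 189.5
165 186 193 189.5
166 186 193 189.5
167 186 193 189.5
168 186 193 189.5
169 186 193 189.5
170 186 193 189.5
171 187 192 189.5
172 None None 0
173 188 191 189.5
174 188 192 190.0
175 188 192 190.0
176 None None 0
[[189.  157.2]
 [189.2 159.9]
 [189.3 162.5]
 [189.5 165.1]
 [189.6 167.7]
 [189.8 170.2]
 [189.9 172.8]
 [190.  175.4]]
```

View pics/tst2.png

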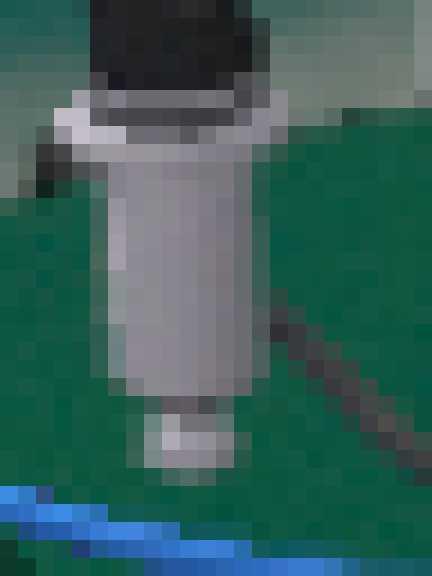

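```bash
python3 -m pendant '[[-0.001,0,0.02,0,255],[0,0,0.02,0,255],[0,0,0.01,0,255],[0,0,0.003,0,255],[0,0,0,0,255],[0,0,0,0,255]]'; python3 - <<'E'
from h import *
for n in("scene","top"):
    c=read_camera(n); np.savez(f"{n}8.npz",**c)
t=load("top8.npz");s=load("scene8.npz")
a=cv2.resize(t["image"][235:265,130:165,::-1],None,fx=11,fy=11,interpolation=0)
b=cv2.resize(s["image"][170:200,175:210,::-1],None,fx=11,fy=11,interpolation=0)
cv2.imwrite("pics/c11.png",np.hstack([a,b])); print(read_state()["tcp_pos"],read_state()["force"])
E
```

```text
time: 17.05
tcp_pos: [0.3894, 0.2395, 0.1126]
tcp_rot: [3.141, 0.001, -3.141]
force: [-0.1, -0.5, -1.2]
grip_width: 0.0268
[0.38928595 0.23945775 0.11249286] [-0.90098988 -0.39433709 -1.71539174]
```

View pics/c11.png

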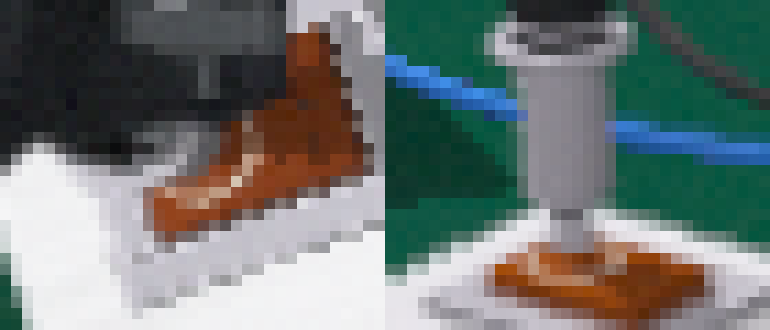

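The foot stands just above the ring, centred to about a pixel in the scene crop (574,250). Pressing in small steps.

```bash
python3 -m pendant '[[0,0,0.0015,0,255],[0,0,0.0015,0,255],[0,0,0,0,255],[0,0,0,0,255]]'; for i in 1 ; do python3 -m pendant '[[0,0,0.001,0,255],[0,0,0,0,255],[0,0,0,0,255]]'; done
```

```text
time: 17.65
tcp_pos: [0.3889, 0.2393, 0.1089]
tcp_rot: [-3.142, -0.0, -3.141]
force: [-0.5, 0.1, -1.1]
grip_width: 0.027
time: 18.02
tcp_pos: [0.3891, 0.2393, 0.1083]
tcp_rot: [3.141, 0.001, -3.141]
force: [-1.2, -0.5, 2.9]
grip_width: 0.027
```

```bash
python3 -m pendant '[[0,0,0.001,0,255],[0,0,0,0,255],[0,0,0,0,255]]';  python3 -m pendant '[[0,0,0,0,255]]'
```

```text
time: 18.4
tcp_pos: [0.3891, 0.2393, 0.1071]
tcp_rot: [3.141, 0.0, -3.141]
force: [-0.8, 0.5, 4.4]
grip_width: 0.0262
time: 18.52
tcp_pos: [0.3891, 0.2393, 0.1071]
tcp_rot: [3.141, 0.0, -3.141]
force: [-0.4, -0.2, 3.6]
grip_width: 0.0264
```

```bash
python3 -m pendant '[[0,0,0.001,0,255],[0,0,0,0,255],[0,0,0,0,255]]';  python3 -m pendant '[[0,0,0.001,0,255],[0,0,0,0,255]]'; for i in 1 2 3 4; do python3 -m pendant '[[0,0,0,0,255]]' | grep force; done; python3 - <<'E'
from h import *
c=read_camera("scene"); np.savez("scene9.npz",**c)
cv2.imwrite("pics/c12.png",cv2.resize(c["image"][165:205,170:215,::-1],None,fx=14,fy=14,interpolation=0)); 
E
```

```text
time: 18.9
tcp_pos: [0.389, 0.2393, 0.106]
tcp_rot: [3.141, 0.0, -3.141]
force: [-0.0, 0.2, 4.2]
grip_width: 0.0271
time: 19.15
tcp_pos: [0.3891, 0.2393, 0.105]
tcp_rot: [3.141, 0.0, -3.141]
force: [0.0, -0.3, 5.7]
grip_width: 0.0268
force: [-0.5, -0.4, 5.0]
force: [-0.2, -0.5, 5.2]
force: [0.1, 0.4, 5.0]
force: [-0.7, 0.2, 4.5]
```

View pics/c12.png

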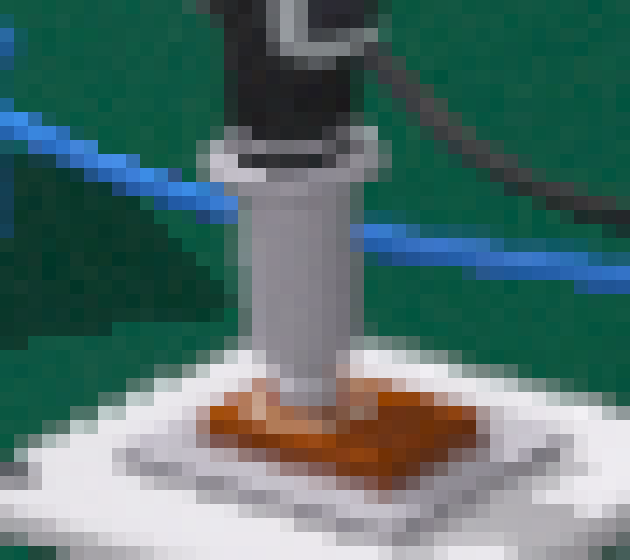

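```bash
python3 -m pendant '[[0,0,0.0007,0,255],[0,0,0,0,255]]'; for i in 1 2 3 4 5 6 7 8; do python3 -m pendant '[[0,0,0,0,255]]' | egrep 'force|tcp_pos'; done; python3 - <<'E'
from h import *
for n in("scene","top"):
    c=read_camera(n); np.savez(f"{n}10.npz",**c)
s=load("scene10.npz");t=load("top10.npz")
b=cv2.resize(s["image"][165:205,170:215,::-1],None,fx=10,fy=10,interpolation=0)
a=cv2.resize(t["image"][235:265,130:165,::-1],(350,400),interpolation=0)
cv2.imwrite("pics/c13.png",np.hstack([a,b]))
cv2.imwrite("pics/s10.png",cv2.resize(s["image"][:,:,::-1],(784,588)))
E
```

```text
time: 19.95
tcp_pos: [0.3891, 0.2393, 0.1044]
tcp_rot: [3.141, 0.0, -3.141]
force: [0.9, 0.1, 4.9]
grip_width: 0.0271
tcp_pos: [0.3891, 0.2393, 0.1044]
force: [-1.0, -0.3, 6.1]
tcp_pos: [0.3891, 0.2393, 0.1044]
force: [0.3, -0.5, 6.8]
tcp_pos: [0.3891, 0.2393, 0.1044]
force: [-0.3, -1.3, 6.3]
tcp_pos: [0.3891, 0.2393, 0.1044]
force: [0.5, -0.1, 5.2]
tcp_pos: [0.3891, 0.2393, 0.1044]
force: [-0.4, 0.1, 5.6]
tcp_pos: [0.3891, 0.2394, 0.1044]
force: [-1.3, -0.9, 5.8]
tcp_pos: [0.3891, 0.2393, 0.1044]
force: [-1.4, -0.6, 5.7]
tcp_pos: [0.389, 0.2393, 0.1044]
force: [-0.5, -0.8, 5.3]
```

View pics/c13.png

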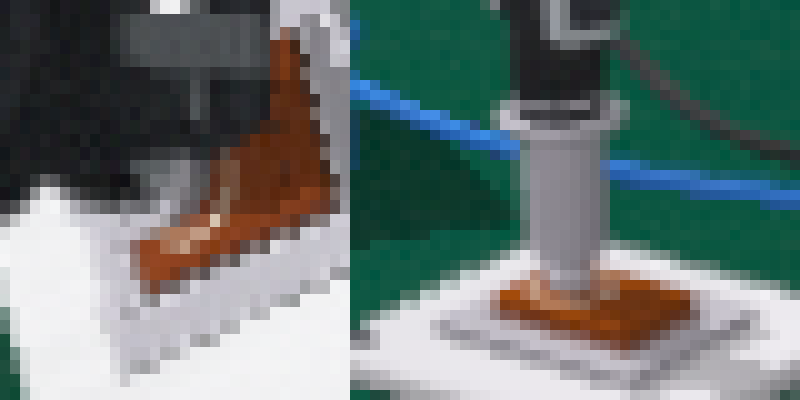

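View pics/s10.png

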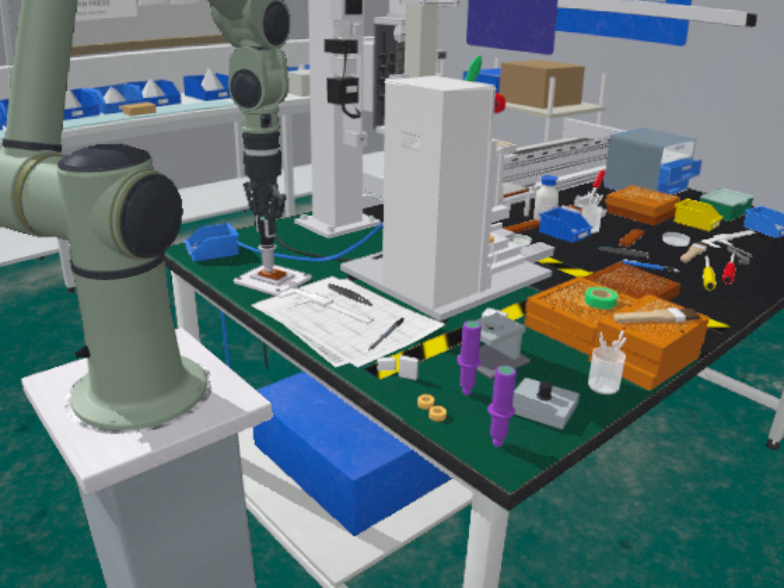

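The scene view shows the tester upright on the coupon (268,262), the foot inside the ring, the coupon in its pocket, the cover on the table (545,400) and everything else where it was. The force averages 5.8 N; adding the 1.4 N of hanging weight gives about 7.2 N, which is half in.

```bash
python3 -c "
from cell import *
print(sign_off())"
```

```text
the job is handed in; nothing more can be done
None
```

The job is handed in at about 21 s of the 64 s allowed, with the tester still gripped and pressed on the coupon.

- **Cover:** I lifted it off the holder by its knob and set it on the bare table at about (0.46, −0.436), knob up. It is far from the holder and clear of the jar, the collars and the purple look-alikes.
- **Tester:** I took the black one, lifted it about 120 mm straight out of its rest, and stood it upright on the ring at (0.389, 0.239).
- **Foot travel:** By force it is about 4.0 mm in. The reading averaged about 5.8 N, plus about 1.4 N for the hanging weight, which makes roughly 7.2 N. By height since contact it is about 4.1 to 4.5 mm in. I could not see the dark line on the neck at this image resolution, so that check was not made.
- **Ring position:** The two cameras disagreed by about 2.5 mm in x on the ring centre, and I aimed between them. The foot has 5 mm of margin all round, and the last scene picture shows it inside the ring; the top view was partly blocked by the gripper.
- **Everything else:** The coupon is still in its pocket, and the last scene picture shows the other items where they were.

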